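# Shake the tag out of the key bank

## Task

Of the two little plywood boxes standing on cork mats, the one with the clear panel on top is the key bank: it stands upside down, its slot underneath, with a steel tag inside. Pick it up, carry it gently and level over the wooden spoon rest in the open box of the key station, and there shake or rock it end to end until the tag drops out through the slot into the spoon rest. Then stand the empty bank, still slot down, back on the middle of its cork mat and let go.

Things in the scene. Friction and masses are not known exactly. Their poses are not given: they have to be found in the camera images.
- bank_center (a point): centre (half-way up) of the key bank: plywood box 110 mm long (x), 56 wide (y), 66 tall (z up), 0.2 kg, clear panel in its top; grasp across its 56 mm width. Walls 6 mm, so 98 x 44 mm inside. It stands slot down: its floor, 5 mm thick, has one slot at mid-length, 28 mm along x by the full inner width along y. The plain box on the other cork mat, same size, plywood top, is not needed.
- tag_center (a point): centre of the steel tag, 18 mm (x) by 34 (y) by 6 thick, 25 g. Starts flat on the bank's floor near its +x end, long side roughly along the slot. Stays put while the bank is level and moves gently; slides along the bank when that is tilted end-down by 15 to 23 degrees (30 is ample) or jerked end to end, and falls out once over the slot.
- dish: the wooden spoon rest: fixed tray 170 mm (x) by 130 (y), walls 6 thick and 26 high, floor 6 thick; origin at the centre of its underside, z up. It is in one half of the key station's open box, whose floor (at this origin) is 84 mm and rim 124 mm above the table. The other half has a grey felt pad with a cactus pot (top 92 mm above the pad), key ring and carabiner.
- mat: the key bank's cork mat, fixed to the table, 160 mm (x) by 110 (y), 4 thick; origin at the centre of its underside, x along the bank's length at the start (to about 6 degrees). With the bank standing on it, the bank's centre is 37 mm above this origin.
Things that resemble listed ones, but are neither listed nor needed, are in the scene too. What is shaped like the mat but green or orange is not meant.

How it is judged:
By the outcome, as a careful person would: the job done as asked, in the order asked, and still so for the second after the job is handed in, with the robot touching nothing.
It also fails if it takes over 46 s, if anything falls off the work surface, if the arm or the gripper's body presses on something with over 40 N, if the wrist force passes 120 N, or if a joint passes its speed limit or range.

## Robot

A 6-joint arm with a two-finger parallel gripper is mounted at the origin on the work surface. World frame = base frame: x ahead of the robot, y to its left, z up, the work surface at z = 0. Lengths are in m, angles in rad, forces in N, time in s.
With the tool pointing down it reaches from about 0.35 to 0.85 m from the base axis. Payload 8.1 kg.
Tool frame: the origin (TCP) lies on the centre line of the jaws, within the pads' length; the fingertips stand robot.tips_ahead ahead of it and the grasp point (between the pads) lies 8 mm behind it (robot.tips_ahead is the distance from the TCP to the fingertips, in m); z points along the fingers, y is the direction in which the jaws open and shut (so a half turn about z gives the same grasp; the last joint's range is limited). The gripper opens to 93 mm and grips with 3 to 60 N. Pads are 15 mm wide; open, the fingers measure 128 mm over their backs; the gripper's body (75 mm by 188 mm) begins 65 mm behind the grasp point.
Start: joints at [1.045, 0.13, 1.488, -0, 1.523, -0.085], TCP at [0.256, 0.543, 0.23] pointing down, gripper open.
Joint ranges: [-2.96, 2.96], [-0.89, 2.26], [0.02, 2.5], [-1.34, 4.48], [0, 2.73], [-2.66, 2.66]. Speed limits (rad/s): [2.39, 2.39, 2.79, 3.14, 3.14, 3.14].

## Interface

Orientations are given as a rotation vector (axis times angle).
In Python, from plant import monitor, eyes, job, robot gives the robot as it stands.
- The arm moves only by the tool servo_tool, never from a script. Its argument "plan" is a list that holds one entry, the list of rows, each a list of 7 numbers: the closure, from -1 (fully open) to 1 (shut), so that 0 is half open, then the shift along the world's x, y, z in mm, then the turn, a rotation vector about the world's x, y, z in rad. In form: [[[hand, dx, dy, dz, ax, ay, az], ...]]. A call has 1 to 12 rows; each row shifts and turns the commanded pose from where the row before left it; what a row does not reach is not made up. A row lasts 1/10 s, in which the tool goes at most 50 mm and 8.59 degrees, less where a joint would pass 70% of its speed; a pose out of reach is approached as far as the arm can. A call with a gripper value outside its range is refused whole. The fingers move at their own pace and stop on an object; "force" is the grip in N (left out, the last holds). Time passes only in rows, so rows that do not move let the fingers close. It gives the time, the measured TCP pose, the force and the opening at its end, in the units of the state.
- monitor.read_state(): the state, without advancing time (a new reading comes with each control period).
- eyes.read_camera(name): name is "scene" or "side" or "wrist"; returns the picture (384x512x3 uint8, red, green, blue); there is no depth.
- eyes.camera_info(name): a dict with "mtx" (3x3 intrinsics, pixels), "D" ([k1, k2, p1, p2, k3] as OpenCV has them; the pictures are not rectified), "R" (3x3) and "t" (3): a world point X has camera coordinates R X + t. Camera axes: x right, y down, z forward; pixel columns grow to the right and rows downward; lengths in m; the calibration is good to about 2 mm. A picture is of the moment at which its call begins: read the wrist's pose just before it. camera_info takes no time and is no camera call; for the wrist camera it gives the pose at the moment of the call.
- job.close_job(): hands the job in, once; it reports no verdict.
The state is a dict: "t": time; "q": joint angles; "dq": joint speeds; "joint_torque": joint torques, N m; "tool_pos": TCP position; "orientation": TCP orientation; "force": force on the tool from outside, world axes, zero at the start; "wrist_torque": the same for the moment, N m; "opening": finger opening in m.
Only numpy, scipy, OpenCV 4.12 (cv2) and the standard library are available. Lean on these libraries where they do the work, as an engineer would, in place of code of your own. Each camera call takes 0.05 s, during which the arm holds its last target. There are 200 camera calls.

## Working session

There is one attempt and no reset: what is moved stays moved. The work goes in short steps, Python scripts to look and compute and a tool call to move; the robot and the scene stay as the last step left them, time stands still between calls to the robot, and variables do not carry over. Pictures are saved under pics/ and viewed, about 8 in all and at most 12, crops included, and the job is handed in when it is done.

Besides the shell and the picture viewer there is one more tool, called after ">>>" by a JSON object that holds its "api" and its "payload". servo_tool: Moves the arm, as the interface text tells. Its arguments: {"type":"object","properties":{"plan":{"type":"array"},"force":{"type":"number"}},"required":["plan"]}

```bash
mkdir -p pics; ls; python3 - <<'E'
from plant import monitor, eyes, job, robot
import cv2,numpy as np
print(robot.tips_ahead, monitor.read_state())
a=eyes.read_camera("scene");b=eyes.read_camera("side")
cv2.imwrite("pics/scene0.png",a[:,:,::-1]);cv2.imwrite("pics/side0.png",b[:,:,::-1])
cv2.imwrite("pics/a.png",cv2.resize(a[:,:,::-1],(800,600),interpolation=cv2.INTER_CUBIC))
for n in("scene","side"):print(n,eyes.camera_info(n))
E
```

```text
pics
0.011 {'t': 0.0, 'q': array([ 1.04460729e+00,  1.31123839e-01,  1.48926770e+00,  1.49680146e-05,
        1.52302060e+00, -8.54048593e-02]), 'dq': array([ 0.00177219, -0.00104789, -0.00115315, -0.00079326,  0.00092737,
       -0.00148213]), 'joint_torque': array([ 1.72033965e-04, -5.59831023e+01, -4.91768324e+01,  7.70648383e-02,
        3.51600687e-02, -1.59709880e-04]), 'tool_pos': array([0.25568911, 0.54218304, 0.2286161 ]), 'orientation': array([-6.86668620e-01, -3.06505339e+00,  2.71789971e-03]), 'force': array([ 0.40714563, -0.07152753,  0.18122825]), 'wrist_torque': array([ 0.01258743, -0.03093017, -0.01070668]), 'opening': 0.09318734293699278}
scene {'mtx': array([[397.70680763,   0.        , 260.8903148 ],
       [  0.        , 397.70680763, 187.58947214],
       [  0.        ,   0.        ,   1.        ]]), 'D': array([-0.10439801,  0.        ,  0.        ,  0.        ,  0.        ]), 'R': array([[ 0.07876615,  0.99677856,  0.01511304],
       [ 0.5482245 , -0.03064925, -0.83576942],
       [-0.83261383,  0.07411568, -0.54887255]]), 't': array([ 0.01679955, -0.14403409,  1.44122957])}
side {'mtx': array([[373.44502554,   0.        , 254.77038948],
       [  0.        , 373.44502554, 185.68676287],
       [  0.        ,   0.        ,   1.        ]]), 'D': array([0.00473227, 0.        , 0.        , 0.        , 0.        ]), 'R': array([[ 0.9987111 , -0.04875653,  0.01410486],
       [-0.01698987, -0.58300364, -0.81229188],
       [ 0.04782772,  0.81100527, -0.58308058]]), 't': array([-0.39610615,  0.04032113,  1.0781123 ])}
```

View pics/a.png

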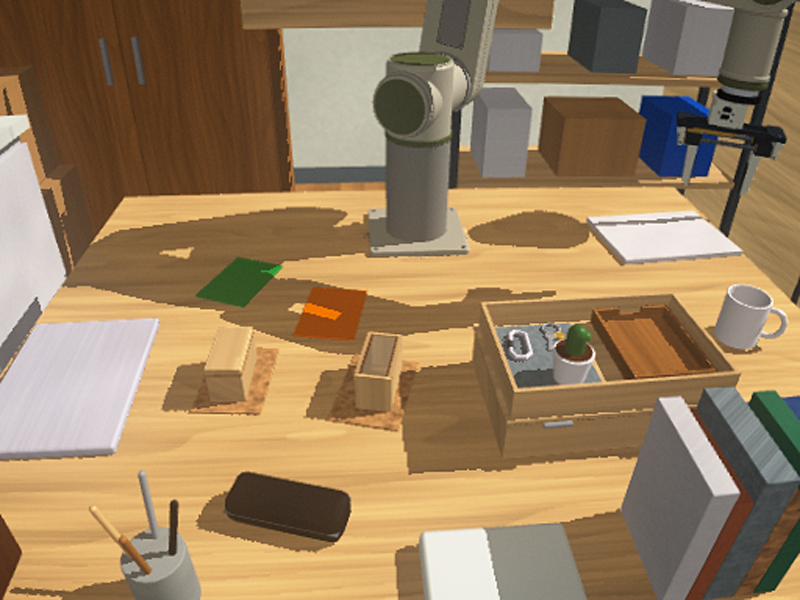

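View pics/side0.png

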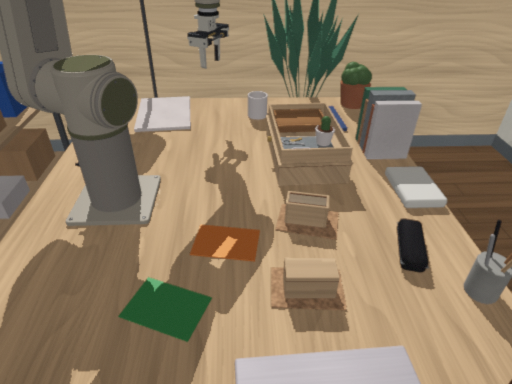

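The two candidates are the boxes at about (230,365) and (378,372) in the 800-px scene view, or (310,280) and (307,210) in side. The one at (378,372) shows an open or clear top and the other a plywood top. I'll confirm that in an enlarged crop.

```bash
python3 - <<'E'
import cv2,numpy as np
a=cv2.imread("pics/scene0.png");b=cv2.imread("pics/side0.png")
# scene crop x 200-270,y 200-280 ; side x 270-345,y 180-240
c1=cv2.resize(a[205:280,203:278],(600,600),interpolation=cv2.INTER_CUBIC) #8x
cv2.imwrite("pics/c1.png",c1)
c2=cv2.resize(b[180:240,270:350],(800,600),interpolation=cv2.INTER_CUBIC) #10x
cv2.imwrite("pics/c2.png",c2)
c3=cv2.resize(a[180:260,370:480],(770,560),interpolation=cv2.INTER_CUBIC) #7x
cv2.imwrite("pics/c3.png",c3)
E
```

```text
(no output)
```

View pics/c1.png

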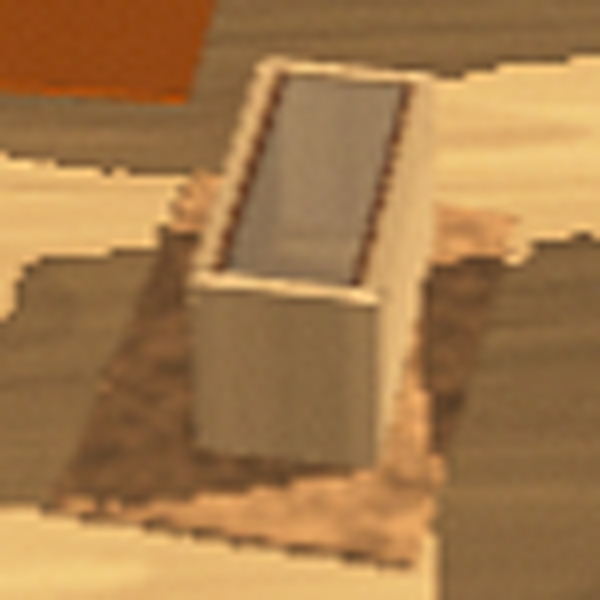

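View pics/c2.png

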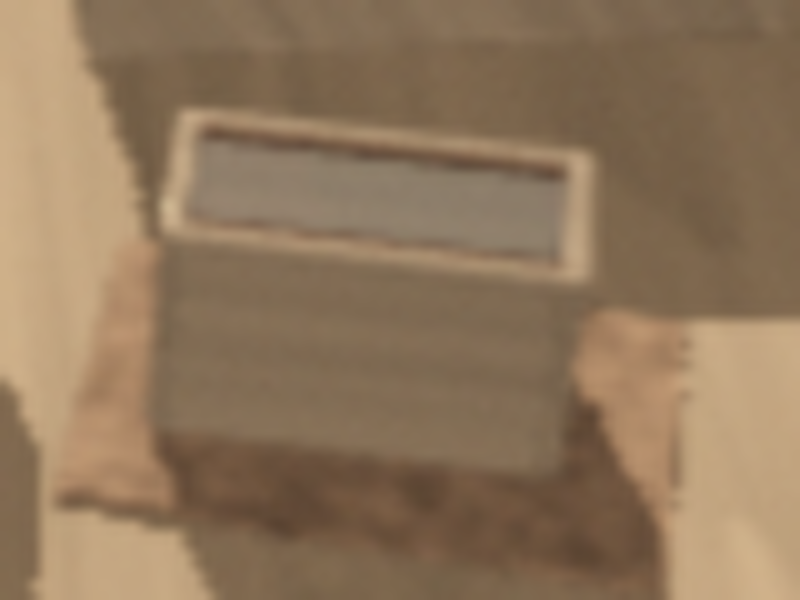

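View pics/c3.png

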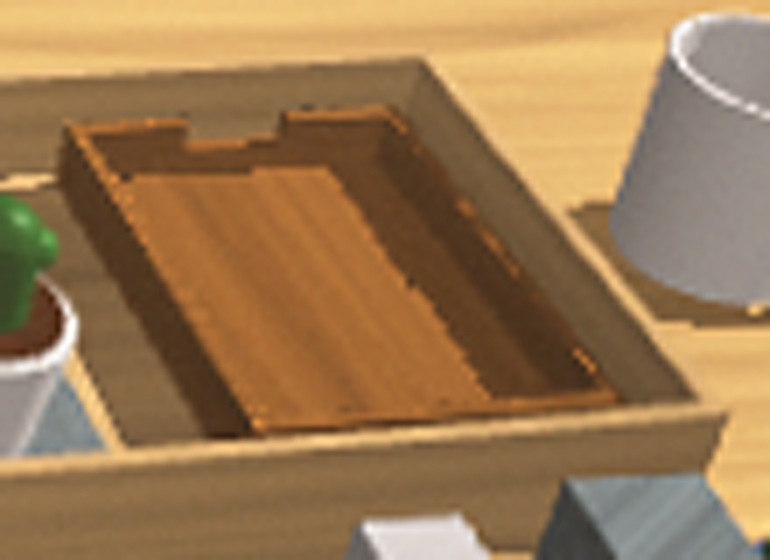

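The crop confirms it: the clear-topped bank is the box at scene full-res about (238,232), standing slightly yawed on its cork mat. The dish top corners in the c3 crop are at about (68,125), (390,108), (615,400) and (262,430). Next I'll fit the poses.

```bash
cat > h.py <<'E'
import numpy as np,cv2
from scipy.optimize import least_squares
from plant import monitor, eyes, job, robot
I={n:eyes.camera_info(n) for n in("scene","side")}
def proj(n,X,info=None):
    c=info or I[n]
    return cv2.projectPoints(np.asarray(X,float),cv2.Rodrigues(c["R"])[0],c["t"],c["mtx"],c["D"])[0].reshape(-1,2)
def crop(p,off,s): return np.array(off)+(np.array(p)+.5)/s-.5
def fit(obs,x0):
    # obs: list (cam, local pts, pixels, z)
    def f(p):
        r=[]
        for n,L,px,z in obs:
            L=np.array(L,float);c,s=np.cos(p[2]),np.sin(p[2])
            X=np.c_[p[0]+c*L[:,0]-s*L[:,1],p[1]+s*L[:,0]+c*L[:,1],np.full(len(L),z)]
            r.append((proj(n,X)-px).ravel())
        return np.concatenate(r)
    o=least_squares(f,x0,loss='soft_l1');return o.x,f(o.x)
E
python3 - <<'E'
from h import *
np.set_printoptions(precision=4,suppress=True)
def R(l,w):return np.array([[-l,-w],[-l,w],[l,w],[l,-w]])/2 # scene order: far-left(-x,-y), far-right(-x,+y), near-right, near-left
o=(203,205)
sb=crop([(262,62),(435,78),(378,298),(193,285)],o,8)
B=R(.110,.056)
# side: tl,tr,br,bl = (-x,+y),(+x,+y),(+x,-y),(-x,-y)
ss=crop([(180,110),(592,152),(585,283),(165,235)],(270,180),10)
Bs=B[[1,2,3,0]]
for obs in([("scene",B,sb,.07)],[("side",Bs,ss,.07)],[("scene",B,sb,.07),("side",Bs,ss,.07)]):
    x,r=fit(obs,[.6,-.1,0]);print("bank",x,np.rad2deg(x[2]),r)
M=R(.16,.11)
sm=crop([(190,172),(522,218),(412,565),(50,505)],o,8)
ms=crop([(58,500),(690,320)],(270,180),10)
for obs in([("scene",M,sm,.004)],[("scene",M,sm,.004),("side",M[[0,2]],ms,.004)]):
    x,r=fit(obs,[.6,-.1,0]);print("mat",x,np.rad2deg(x[2]),r)
D=R(.17,.13)
d=crop([(68,125),(390,108),(615,400),(262,430)],(370,180),7)
x,r=fit([("scene",D,d,.110)],[.6,.3,0]);print("dish",x,np.rad2deg(x[2]),r)
E
```

```text
bank [ 0.5334 -0.1046 -0.213 ] -12.202551142671545 [-0.1968 -0.5354  0.2172 -0.4606  0.5034  0.8825 -0.5327  0.0241]
bank [ 0.5289 -0.103  -0.211 ] -12.088172772799112 [-0.0403 -0.1674 -0.0325  0.0538  0.6137  0.0188 -0.5173  0.0055]
bank [ 0.5301 -0.104  -0.2102] -12.041670165677655 [-0.0555 -1.3141  0.3081 -1.2871  0.7582 -0.1008 -0.2202 -0.9002  0.4142
  0.0553  0.4615  0.2632  1.1492  0.2501 -0.0256  0.2511]
mat [ 0.539  -0.1125 -0.28  ] -16.043056888533922 [ 0.4702 -0.1315 -0.4146 -0.0868  0.3134  0.0726 -0.3583  0.0947]
mat [ 0.5372 -0.1125 -0.2726] -15.61699236723574 [ 0.2185 -0.477  -0.6601 -0.6392  0.5658 -0.5623 -0.1358 -0.2716  0.6728
 -0.6567  1.0445  0.5845]
dish [0.5702 0.3083 0.0426] 2.4379736578668587 [-0.8973 -0.2147  0.3883 -0.7304  2.1544 -0.0159 -0.686   0.4069]
```

>>> {"api": "servo_tool", "payload": {"plan": [[[-1, 15, -36, 1, 0, 0, 0.013], [-1, 15, -36, 1, 0, 0, 0.013], [-1, 15, -36, 1, 0, 0, 0.013], [-1, 15, -36, 1, 0, 0, 0.013], [-1, 15, -36, 1, 0, 0, 0.013], [-1, 15, -36, 1, 0, 0, 0.013], [-1, 15, -36, 1, 0, 0, 0.013], [-1, 15, -36, 1, 0, 0, 0.013], [-1, 15, -36, 1, 0, 0, 0.013], [-1, 15, -36, 1, 0, 0, 0.013]]]}}

```text
t: 1.1
tool_pos: [0.4061, 0.1811, 0.2394]
orientation: [-0.485, -3.104, 0.0]
force: [1.3, -0.5, -0.3]
opening: 0.0929
```

>>> {"api": "servo_tool", "payload": {"plan": [[[-1, 15, -36, 0, 0, 0, 0.013], [-1, 15, -36, 0, 0, 0, 0.013], [-1, 15, -36, 0, 0, 0, 0.013], [-1, 15, -36, 0, 0, 0, 0.013], [-1, 15, -36, 0, 0, 0, 0.013], [-1, 15, -36, 0, 0, 0, 0.013], [-1, 15, -36, 0, 0, 0, 0.013], [-1, 15, -30, 0, 0, 0, 0.013], [-1, 3, -5, 0, 0, 0, 0], [-1, 0, 0, 0, 0, 0, 0]]]}}

```text
t: 2.1
tool_pos: [0.5288, -0.105, 0.2389]
orientation: [-0.327, -3.123, -0.001]
force: [-0.3, -0.2, -0.5]
opening: 0.0929
```

```bash
cat >> h.py <<'E'
def tool():
    s=monitor.read_state();Rm=cv2.Rodrigues(s["orientation"])[0]
    print("t",round(s["t"],2),"pos",np.round(s["tool_pos"],4),"x-axis yaw",round(np.degrees(np.arctan2(Rm[1,0],Rm[0,0])),2),"xax",np.round(Rm[:,0],3),"z",np.round(Rm[:,2],3),"F",np.round(s["force"],1),"open",round(s["opening"],4),"q",np.round(s["q"],2))
    return s
E
python3 - <<'E'
from h import *
s=tool();import pickle
c=eyes.camera_info("wrist");im=eyes.read_camera("wrist")
pickle.dump(c,open("w1.pkl","wb"))
cv2.imwrite("pics/w1.png",cv2.resize(im[:,:,::-1],(800,600),interpolation=cv2.INTER_CUBIC))
E
```

```text
t 2.1 pos [ 0.5288 -0.105   0.2389] x-axis yaw 168.03 xax [-0.978  0.207  0.002] z [-0.001  0.001 -1.   ] F [-0.3 -0.2 -0.5] open 0.0929 q [-0.29 -0.04  1.64  0.    1.54 -1.65]
```

View pics/w1.png

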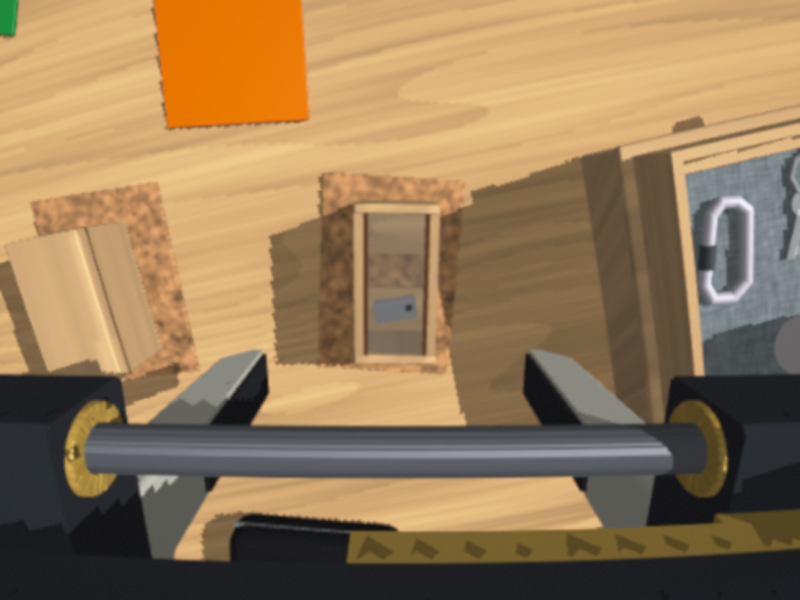

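The wrist view shows the clear bank with top corners at about (356,205), (439,205), (437,362) and (355,361). The tag is inside at (395,307), with the slot at y≈270. The mat corners are at about (321,173), (470,183), (444,372) and (318,364). I'll refine the fit.

```bash
python3 - <<'E'
from h import *
import pickle
I["w"]=pickle.load(open("w1.pkl","rb"))
k=512/800
P=lambda p:(np.array(p)+.5)*k-.5
def R(l,w):return np.array([[-l,-w],[-l,w],[l,w],[l,-w]])/2
x,r=fit([("w",R(.11,.056),P([(356,205),(439,205),(437,362),(355,361)]),.07)],[.53,-.1,-.2]);print(x,np.degrees(x[2]),r.round(1))
x,r=fit([("w",R(.16,.11),P([(321,173),(470,183),(444,372),(318,364)]),.004)],[.53,-.1,-.2]);print(x,np.degrees(x[2]),r.round(1))
E
```

```text
[ 0.52975139 -0.10293091 -0.21639882] -12.39873922580775 [-1.1 -1.1  1.1 -0.7 -0.7  1.1  0.7  1.4]
[ 0.53506163 -0.11109801 -0.28338786] -16.23692836863897 [ 2.  -1.3 -2.4 -0.7  1.1  1.9 -1.   1.2]
```

>>> {"api": "servo_tool", "payload": {"plan": [[[-1, 1, 1.5, -30, 0, 0, 0], [-1, 0, 0, -40, 0, 0, 0], [-1, 0, 0, -40, 0, 0, 0], [-1, 0, 0, -40, 0, 0, 0], [-1, 0, 0, -30, 0, 0, 0], [-1, 0, 0, -18, 0, 0, 0], [0, 0, 0, 0, 0, 0, 0], [0.5, 0, 0, 0, 0, 0, 0], [1, 0, 0, 0, 0, 0, 0], [1, 0, 0, 0, 0, 0, 0], [1, 0, 0, 0, 0, 0, 0]]], "force": 25}}

```text
t: 3.25
tool_pos: [0.531, -0.1033, 0.0431]
orientation: [0.324, 3.122, -0.001]
force: [-0.4, -3.1, 1.0]
opening: 0.0576
```

>>> {"api": "servo_tool", "payload": {"plan": [[[1, 0, 0, 0, 0, 0, 0], [1, 0, 0, 0, 0, 0, 0], [1, 0, 0, 0, 0, 0, 0], [1, 0, 0, 2, 0, 0, 0], [1, 0, 0, 4, 0, 0, 0], [1, 0, 0, 8, 0, 0, 0], [1, 0, 0, 12, 0, 0, 0], [1, 0, 0, 14, 0, 0, 0], [1, 0, 0, 16, 0, 0, 0], [1, 0, 0, 16, 0, 0, 0]]]}}

```text
t: 4.25
tool_pos: [0.5303, -0.1029, 0.1156]
orientation: [0.324, 3.124, -0.0]
force: [0.4, 0.3, -2.1]
opening: 0.0561
```

>>> {"api": "servo_tool", "payload": {"plan": [[[1, 0, 4, 18, 0, 0, 0.01], [1, 2, 11, 20, 0, 0, 0.02], [1, 3, 19, 20, 0, 0, 0.02], [1, 3, 27, 20, 0, 0, 0.02], [1, 3, 34, 20, 0, 0, 0.02], [1, 4, 38, 16, 0, 0, 0.02], [1, 4, 38, 12, 0, 0, 0.02], [1, 4, 38, 8, 0, 0, 0.02], [1, 4, 38, 6, 0, 0, 0.02], [1, 4, 38, 4, 0, 0, 0.02], [1, 3, 38, 2, 0, 0, 0.02], [1, 3, 34, 1, 0, 0, 0.02]]]}}

```text
t: 5.45
tool_pos: [0.567, 0.2562, 0.2625]
orientation: [-0.039, 3.14, 0.001]
force: [0.3, 0.1, -2.4]
opening: 0.056
```

>>> {"api": "servo_tool", "payload": {"plan": [[[1, 2, 26, 0, 0, 0, 0.02], [1, 1, 17, 0, 0, 0, 0], [1, 0, 8, 0, 0, 0, 0], [1, 0, 3, 0, 0, 0, 0], [1, 0, 0, 0, 0, 0, 0]]]}}

```text
t: 5.95
tool_pos: [0.57, 0.3075, 0.2608]
orientation: [0.067, -3.141, 0.001]
force: [-0.6, 0.4, -2.5]
opening: 0.0556
```

```bash
python3 - <<'E'
from h import *
s=tool();import pickle
a=eyes.read_camera("scene");b=eyes.read_camera("side")
c1=cv2.resize(a[130:270,300:500],(800,560),interpolation=cv2.INTER_CUBIC)
cv2.imwrite("pics/d1.png",c1[:,:,::-1])
c=b[40:190,230:380];cv2.imwrite("pics/d2.png",cv2.resize(c,(600,600),interpolation=cv2.INTER_CUBIC)[:,:,::-1])
E
```

```text
t 5.95 pos [0.57   0.3075 0.2608] x-axis yaw -177.56 xax [-0.999 -0.043  0.   ] z [-0. -0. -1.] F [-0.6  0.4 -2.5] open 0.0556 q [ 0.42  0.25  1.3  -0.    1.59 -1.2 ]
```

View pics/d2.png

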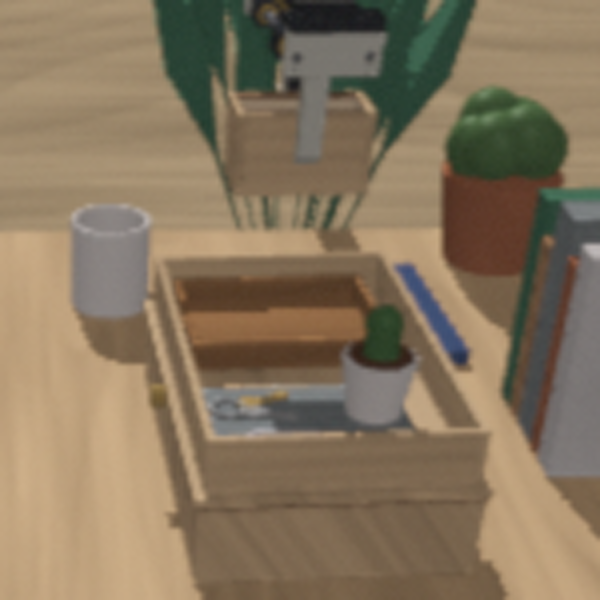

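>>> {"api": "servo_tool", "payload": {"plan": [[[1, 0, 0, -8, 0, 0, 0], [1, 0, 0, -16, 0, 0, 0], [1, 0, 0, -20, 0, 0, 0], [1, 0, 0, -18, 0, 0, 0], [1, 0, 0, -10, 0, 0, 0], [1, 0, 0, -5, 0, 0, 0], [1, 0, 0, 0, 0, 0, 0]]]}}

```text
t: 6.75
tool_pos: [0.5695, 0.3078, 0.1825]
orientation: [0.068, -3.139, 0.001]
force: [-0.1, -1.0, -2.6]
opening: 0.0559
```

>>> {"api": "servo_tool", "payload": {"plan": [[[1, 0, 0, 0, 0.002, -0.06, 0], [1, 0, 0, 0, 0.002, -0.06, 0], [1, 0, 0, 0, 0.002, -0.06, 0], [1, 0, 0, 0, 0.002, -0.06, 0], [1, 0, 0, 0, 0.002, -0.06, 0], [1, 0, 0, 0, 0.002, -0.06, 0], [1, 0, 0, 0, 0.002, -0.06, 0], [1, 0, 0, 0, 0.002, -0.06, 0], [1, 0, 0, 0, 0, 0, 0], [1, 0, 0, 0, 0, 0, 0], [1, 0, 0, 0, 0, 0, 0]]]}}

```text
t: 7.85
tool_pos: [0.5708, 0.3084, 0.1849]
orientation: [-0.057, 2.66, 0.009]
force: [0.3, -0.6, -2.2]
opening: 0.0558
```

```bash
python3 - <<'E'
from h import *
s=tool()
a=eyes.read_camera("scene");b=eyes.read_camera("side");w=eyes.read_camera("wrist")
c1=cv2.resize(a[150:250,360:480],(480,400),interpolation=cv2.INTER_CUBIC)
c2=cv2.resize(b[70:145,255:345],(320,267),interpolation=cv2.INTER_CUBIC)
W=cv2.resize(w,(320,240),interpolation=cv2.INTER_AREA)
o=np.zeros((510,800,3),np.uint8);o[:400,:480]=c1;o[:267,480:]=c2;o[270:510,480:]=W
cv2.imwrite("pics/e1.png",o[:,:,::-1])
E
```

```text
t 7.85 pos [0.5708 0.3084 0.1849] x-axis yaw -177.5 xax [-0.886 -0.039 -0.462] z [ 0.462  0.016 -0.887] F [ 0.3 -0.6 -2.2] open 0.0558 q [ 0.54 -0.08  1.86 -0.28  0.95 -0.95]
```

View pics/e1.png

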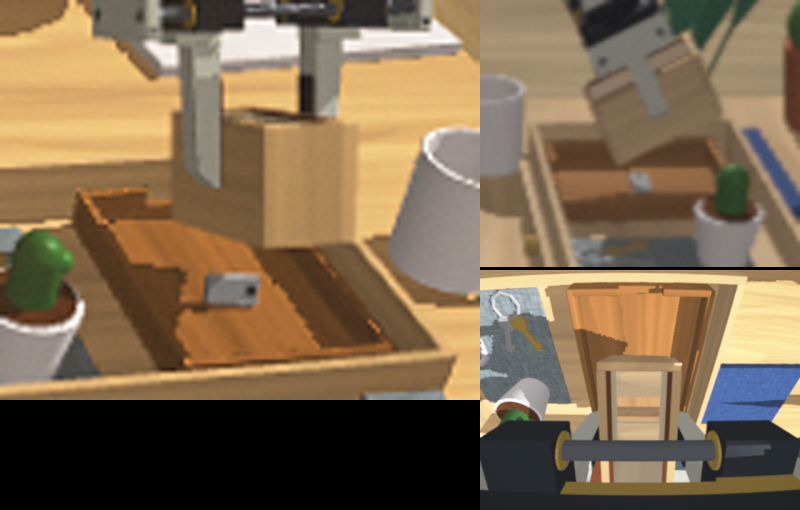

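The tag is out, lying in the spoon rest at about (232,290) in the scene crop, and the side view shows it too. Next I'll level the bank, lift it and take it back.

>>> {"api": "servo_tool", "payload": {"plan": [[[1, 0, 0, 6, -0.002, 0.07, 0], [1, 0, 0, 12, -0.002, 0.07, 0], [1, 0, 0, 18, -0.002, 0.07, 0], [1, 0, 0, 20, -0.003, 0.07, 0], [1, 0, 0, 16, -0.002, 0.07, 0], [1, 0, 0, 6, -0.003, 0.07, 0], [1, 0, 0, 0, -0.002, 0.06, 0], [1, 0, 0, 0, 0, 0, 0]]]}}

```text
t: 8.8
tool_pos: [0.5716, 0.3077, 0.2612]
orientation: [0.065, -3.14, 0.0]
force: [-0.3, 0.4, -2.9]
opening: 0.0558
```

>>> {"api": "servo_tool", "payload": {"plan": [[[1, 0, -6, 0, 0, 0, -0.02], [1, -2, -15, 0, 0, 0, -0.02], [1, -3, -25, 0, 0, 0, -0.02], [1, -3, -34, 0, 0, 0, -0.02], [1, -3, -38, 0, 0, 0, -0.02], [1, -3, -38, 0, 0, 0, -0.03], [1, -3, -38, 0, 0, 0, -0.03], [1, -3, -38, 0, 0, 0, -0.03], [1, -3, -38, 0, 0, 0, -0.03], [1, -3, -38, 0, 0, 0, -0.03], [1, -3, -36, 0, 0, 0, -0.03], [1, -3, -30, 0, 0, 0, -0.02]]]}}

```text
t: 10.0
tool_pos: [0.5366, -0.0682, 0.2618]
orientation: [0.407, 3.114, -0.002]
force: [-0.3, -0.3, -1.5]
opening: 0.0559
```

>>> {"api": "servo_tool", "payload": {"plan": [[[1, -3, -24, 0, 0, 0, -0.02], [1, -2, -14, 0, 0, 0, 0], [1, 0, -6, 0, 0, 0, 0], [1, 0, -2, 0, 0, 0, 0], [1, 0, 0, 0, 0, 0, 0], [1, 0, 0, 0, 0, 0, 0]]]}}

```text
t: 10.6
tool_pos: [0.5331, -0.1109, 0.2616]
orientation: [0.432, 3.112, 0.0]
force: [-0.3, -0.1, -2.1]
opening: 0.0557
```

```bash
python3 - <<'E'
from h import *
s=tool();import pickle
c=eyes.camera_info("wrist");im=eyes.read_camera("wrist");pickle.dump(c,open("w2.pkl","wb"))
np.set_printoptions(suppress=True,precision=1)
# predict mat corners in this view at estimate
cv2.imwrite("pics/w2raw.png",im[:,:,::-1])
cv2.imwrite("pics/w2.png",cv2.resize(im[:,:,::-1],(800,600),interpolation=cv2.INTER_CUBIC))
E
```

```text
t 10.6 pos [ 0.5331 -0.1109  0.2616] x-axis yaw 164.2 xax [-0.962  0.272 -0.   ] z [ 0.  0. -1.] F [-0.3 -0.1 -2.1] open 0.0557 q [-0.3  -0.03  1.6   0.    1.58 -1.59]
```

View pics/w2.png

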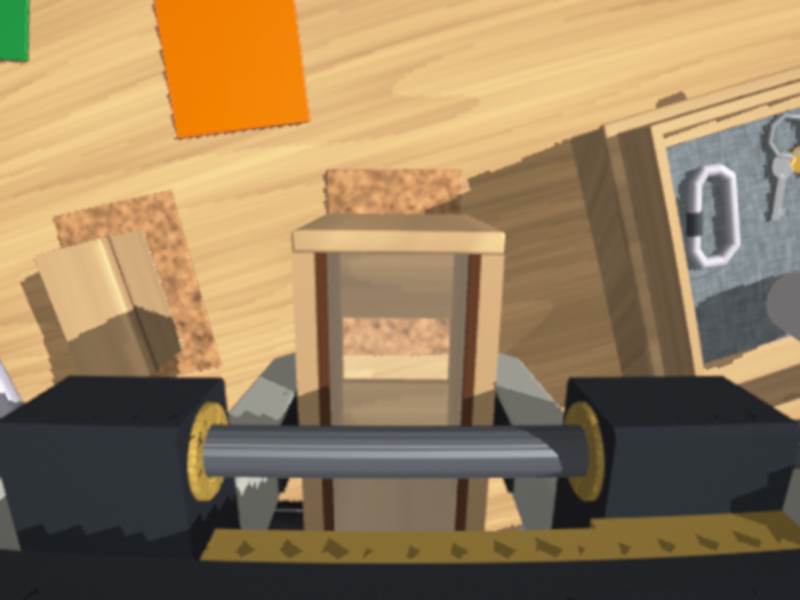

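The bank is empty: the mat's end and the table are visible through the slot. The mat's -x edge runs (327,169) to (463,170), its +x edge shows through the slot at about (395,355), and the bank's top -x edge is at (293..504,232).

```bash
python3 - <<'E'
from h import *
import pickle
c=pickle.load(open("w2.pkl","rb"));k=.64
def bp(p,z):
    u=cv2.undistortPoints(((np.array(p,float)+.5)*k-.5).reshape(1,1,2),c["mtx"],c["D"]).ravel()
    d=c["R"].T@np.array([u[0],u[1],1]);o=-c["R"].T@c["t"];return o+d*(z-o[2])/d[2]
e1,e2,e3=bp((327,169),.004),bp((463,170),.004),bp((395,355),.004)
d=(e2-e1);print(e1,e2,e3,"width",np.linalg.norm(d),"yaw",np.degrees(np.arctan2(-d[0],d[1])))
m=(e1+e2)/2;n=np.array([d[1],-d[0],0])/np.linalg.norm(d);print("len",(e3-m)@n,"mat centre",m+.08*n)
b1,b2=bp((293,232),.2616+.027),bp((504,232),.2616+.027);n2=np.array([.962,-.272,0]);print("bank w",np.linalg.norm(b2-b1),"centre",(b1+b2)/2+.055*n2)
E
```

```text
[ 0.44312223 -0.14192723  0.004     ] [ 0.4739688 -0.0356276  0.004    ] [ 0.6121529  -0.13221326  0.004     ] width 0.110684792902101 yaw -16.18193796271437
len 0.15962677022321334 mat centre [ 0.53537604 -0.11107248  0.004     ]
bank w 0.05477955745173843 centre [ 0.53278485 -0.10874346  0.2886    ]
```

>>> {"api": "servo_tool", "payload": {"plan": [[[1, 2.5, -1, -15, 0, 0, 0], [1, 0, 0, -30, 0, 0, 0], [1, 0, 0, -35, 0, 0, 0], [1, 0, 0, -35, 0, 0, 0], [1, 0, 0, -35, 0, 0, 0], [1, 0, 0, -25, 0, 0, 0], [1, 0, 0, -15, 0, 0, 0], [1, 0, 0, -10, 0, 0, 0], [1, 0, 0, -8, 0, 0, 0], [1, 0, 0, 0, 0, 0, 0], [1, 0, 0, 0, 0, 0, 0]]]}}

```text
t: 11.75
tool_pos: [0.5363, -0.1131, 0.0546]
orientation: [0.433, 3.11, -0.001]
force: [-0.1, -0.1, -1.6]
opening: 0.0563
```

>>> {"api": "servo_tool", "payload": {"plan": [[[1, 0, 0, -5, 0, 0, 0], [1, 0, 0, -3, 0, 0, 0], [1, 0, 0, -2, 0, 0, 0], [1, 0, 0, -1, 0, 0, 0], [1, 0, 0, 0, 0, 0, 0]]]}}

```text
t: 12.25
tool_pos: [0.5356, -0.1129, 0.0431]
orientation: [0.434, 3.111, -0.0]
force: [-2.8, 0.9, 2.8]
opening: 0.0557
```

Contact: the vertical force went from -1.6 to +2.8 N. I'll release.

>>> {"api": "servo_tool", "payload": {"plan": [[[0.2, 0, 0, 0, 0, 0, 0], [-0.3, 0, 0, 0, 0, 0, 0], [-1, 0, 0, 0, 0, 0, 0], [-1, 0, 0, 0, 0, 0, 0], [-1, 0, 0, 0, 0, 0, 0], [-1, 0, 0, 0, 0, 0, 0], [-1, 0, 0, 0, 0, 0, 0]]]}}

```text
t: 12.95
tool_pos: [0.5355, -0.1128, 0.0426]
orientation: [-0.434, -3.111, 0.0]
force: [-0.9, -0.3, -0.3]
opening: 0.092
```

>>> {"api": "servo_tool", "payload": {"plan": [[[-1, 0, 0, 10, 0, 0, 0], [-1, 0, 0, 20, 0, 0, 0], [-1, 0, 0, 35, 0, 0, 0], [-1, 0, 0, 40, 0, 0, 0], [-1, 0, 0, 40, 0, 0, 0], [-1, 0, 0, 40, 0, 0, 0], [-1, 0, 0, 15, 0, 0, 0], [-1, 0, 0, 0, 0, 0, 0], [-1, 0, 0, 0, 0, 0, 0]]]}}

```text
t: 13.85
tool_pos: [0.5351, -0.1127, 0.2415]
orientation: [-0.434, -3.11, -0.0]
force: [-0.1, 0.9, -1.1]
opening: 0.093
```

```bash
python3 - <<'E'
from h import *
s=tool();import pickle
c=eyes.camera_info("wrist");im=eyes.read_camera("wrist");a=eyes.read_camera("scene");pickle.dump(c,open("w3.pkl","wb"))
W=cv2.resize(im[80:260,150:350],(440,396),interpolation=cv2.INTER_CUBIC)
S=cv2.resize(a[170:260,370:460],(360,360),interpolation=cv2.INTER_CUBIC)
o=np.zeros((400,800,3),np.uint8);o[:396,:440]=W;o[:360,440:]=S
cv2.imwrite("pics/f.png",o[:,:,::-1])
E
```

```text
t 13.85 pos [ 0.5351 -0.1127  0.2415] x-axis yaw 164.13 xax [-0.962  0.274  0.001] z [-0.001  0.    -1.   ] F [-0.1  0.9 -1.1] open 0.093 q [-0.3  -0.02  1.62 -0.    1.54 -1.6 ]
```

View pics/f.png

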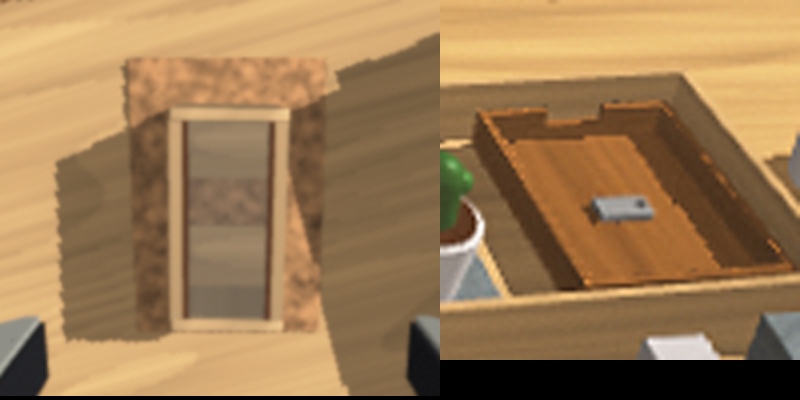

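The bank stands empty and upright on its mat, and the tag lies flat in the spoon rest at (622,208). I'll check the centring numerically. Top corners are (168,107), (290,107), (284,330), (170,330) and mat corners (125,60), (327,58), (318,330), (136,330).

```bash
python3 - <<'E'
from h import *
import pickle
I["w"]=pickle.load(open("w3.pkl","rb"))
def R(l,w):return np.array([[-l,-w],[-l,w],[l,w],[l,-w]])/2
P=lambda p:crop(p,(150,80),2.2)
for n,L,p,z in(("bank",R(.11,.056),[(168,107),(290,107),(284,330),(170,330)],.07),("mat",R(.16,.11),[(125,60),(327,58),(318,330),(136,330)],.004)):
    x,r=fit([("w",L,P(p),z)],[.53,-.1,-.2]);print(n,x,np.degrees(x[2]),r.round(1))
E
```

```text
bank [ 0.53426585 -0.11066964 -0.28305701] -16.217971772680805 [ 0.2 -0.4 -0.3 -0.  -0.4  0.4  0.6  0.1]
mat [ 0.53481123 -0.11159783 -0.27248988] -15.612519852660212 [ 0.3 -1.  -0.4 -0.5  0.1  0.8 -0.1  1.1]
```

Centred to about 1 mm and aligned to within 1°, so I'm handing in.

```bash
python3 -c "
from plant import job;print(job.close_job())"
```

```text
the job is handed in; nothing more can be done
None
```

The job is done and handed in, with about 14 s of the 46 s used. I picked up the clear-topped key bank with a 25 N grip and carried it level over the spoon rest. One end-down tilt of about 27° dropped the tag. I then levelled the bank and stood it slot down on its cork mat, let go and raised the gripper clear.

**Last checks:**
- **Tag:** it lies flat in the spoon rest.
- **Bank:** it is empty and upright on its mat, centred to about 1 mm and aligned to within about 1°.
- **Gripper:** it is open and about 0.2 m above the mat, touching nothing.
- **Forces:** readings at the end of each move stayed within a few newtons; I did not check for peaks within moves.

No check failed. The camera position estimates agreed to within about 5 mm.

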